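# Hold a conduit body in the drilling jig with one slanting push

## Robot

A 6-joint arm with a two-finger parallel gripper is mounted at the origin on a cart in front of the work surface, level with it; the furniture and walls round the work are solid. World frame = base frame: x ahead of the robot, y to its left, z up, the work surface at z = 0. Lengths are in m, angles in rad, forces in N, time in s.
With the tool pointing down it reaches from about 0.35 to 0.975 m from the base axis. Payload 17.4 kg.
Tool frame: the origin (TCP) lies where the fingers leave the gripper's body, on its centre line; the fingertips stand 73 mm ahead of it and the grasp point (between the pads) lies 54 mm ahead of it; z points along the fingers, y is the direction in which the jaws open and shut (so a half turn about z gives the same grasp; the last joint's range is limited). The gripper opens to 85 mm and grips with 20 to 120 N. Pads are 22 mm wide; open, the fingers measure 114 mm over their backs; the gripper's body (76 mm by 85 mm) begins 54 mm behind the grasp point. The pads swing forward as they close: fully open they stand 13 mm farther back than shut.
Start: joints at [-1.351, 0.116, 1.442, -0, 1.584, -0.038], TCP at [0.172, -0.653, 0.304] pointing down, gripper open.
Joint ranges: [-2.83, 2.83], [-0.83, 2.19], [0.07, 2.5], [-1.14, 4.28], [0.01, 3], [-2.97, 2.97]. Speed limits (rad/s): [1.89, 1.89, 2.22, 3.14, 3.14, 3.14].

## Interface

Orientations are given as a 3x3 rotation matrix whose columns are the frame's x, y, z axes.
In Python, from plant import * gives the robot as it stands.
- The arm moves only by the shell command python3 -m pendant 'ROWS' [FORCE]. ROWS is JSON, a list that holds one entry, the list of rows, each a list of 7 numbers: the shift along the world's x, y, z in mm, then the turn, a rotation vector about the world's x, y, z in degrees, then the opening in per cent of the stroke, from 0 (shut) to 100 (fully open). A call has 1 to 20 rows; each row is the pose to reach, as a shift and turn from the pose commanded when the call began; what a row does not reach only later rows make up. A row lasts 1/8 s, in which the tool goes at most 62.5 mm and 10.7 degrees, less where a joint would pass 70% of its speed; a pose out of reach is approached as far as the arm can. A call with a gripper value outside its range is refused whole. The fingers move at their own pace and stop on an object; FORCE is the grip in N (left out, the last holds). Time passes only in rows, so rows that repeat a pose let the fingers close. It gives the time, the measured TCP pose, the force and the opening at its end, in the units of the state.
- observe(): the state, without advancing time (a new reading comes with each control period).
- snapshot(name): name is "side" or "top"; returns the picture (480x640x3 uint8, red, green, blue); there is no depth.
- camera_info(name): a dict with "fx", "fy", "cx", "cy" (pixels), "dist" ([k1, k2, p1, p2, k3] as OpenCV has them; the pictures are not rectified), "world_to_cam" (4x4, takes a point from world to camera coordinates). Camera axes: x right, y up, looking along -z (the intrinsics and any distortion apply to the point x, -y, -z); pixel columns grow to the right and rows downward; lengths in m; the calibration is good to about 2 mm. A picture is of the moment at which its call begins. camera_info takes no time and is no camera call.
- finish_job(): hands the job in, once; it reports no verdict.
The state is a dict: "time": time; "qpos": joint angles; "qvel": joint speeds; "joint_torque": joint torques, N m; "tool_pos": TCP position; "ee_rot": TCP orientation; "wrist_force": force on the tool from outside, world axes, zero at the start; "wrist_torque": the same for the moment, N m; "width": finger opening in m.
Only numpy, scipy, OpenCV 4.12 (cv2) and the standard library are available. Lean on these libraries where they do the work, as an engineer would, in place of code of your own. Each camera call takes 0.05 s, during which the arm holds its last target.

## Task

Lay the grey cast conduit body flat on the smooth grey bed of the drilling jig, lengthwise beside the aluminium fence with its plain closed end towards the blue stop block, and let go of it. Then, with it square along the fence and its closed end touching the stop, hold it there, as for drilling, with one firm slanting push of the fingertips that presses it against the fence and down onto the bed at the same time; the program finishes while still holding it like that. Leave the octagon box, the cup and the roll of tape where they are.

Things in the scene. Friction and masses are not known exactly. Their poses are not given: they have to be found in the camera images.
- jig: Drilling jig screwed to the work surface. Origin: on the work surface under the middle of the bed; x runs along the fence towards the stop, y points to the left, across the bed away from the fence, z up. Smooth grey laminate bed 240 (x) x 140 (y) mm, its top 12 mm above the origin. The bed, the fence and the stop are rigid. The jig stands at yaw -0.05 to 0.4 rad, so its x points roughly away from the robot.
- jig_bed: The smooth grey bed of the jig (same origin and axes as the jig); its top is at z = 12 mm, x from -120 to 120 mm, y from -70 to 70 mm. Things slide easily on the bed, the fence and the stop (friction coefficient about 0.3).
- jig_fence: The straight aluminium fence on the bed (same origin and axes as the jig), along its right edge: the flat face that the piece goes against is at y = -40 mm and looks to +y; 22 mm thick, 240 mm long (x from -120 to 120 mm), its top 18 mm above the bed; low screw heads on top, without contact.
- jig_stop: The blue stop block across the far end of the bed (same origin and axes as the jig): the flat face that the piece's end goes against is at x = 90 mm and looks to -x; 24 mm thick, y from -40 to 55 mm, its top 18 mm above the bed.
- jig_corner (a point): The inner corner on the bed's top where the fence's face and the stop's face meet: at (90, -40, 12) mm from the jig's origin; axes as the jig's. To the right of the jig an upright wooden partition stands on the work surface (left face at world y = -0.37 m, front edge at x = 0.33 m, about 1 m high).
- work_center (a point): Centre of the loose grey cast conduit body (the workpiece), 17 mm above its underside. The piece is rigid, about 0.19 kg, 36 mm wide (x), 130 mm long (y) and 34 mm high to the top of its side walls, with a thin cover on two screws up to 39 mm. y points lengthwise to its plain closed end, z up. It lies flat on the work surface at the start, its y pointing roughly away from the robot.
- work_end (a point): Middle of the plain closed end face of the conduit body, 65 mm from the centre along y, 17 mm above the underside. The other end, with the round threaded neck, is 65 mm the other way. Axes as at the centre.
- work: The conduit body itself, origin at the middle of its underside, axes as at its centre.
- octagon_box: Grey octagonal junction box, 65 x 65 x 38 mm, a loose bystander; origin under its centre.
- cup: Grey metal cup, 72 mm across and 62 mm high, a loose bystander; origin under its centre.
- seal_tape: Small roll of white sealing tape, 49 mm across and 14 mm high, a loose bystander; origin under its centre.
Mind the look-alikes: they are no part of the job. What is shaped like the work but yellow is not meant.

How it is judged:
By the outcome, as a careful person would: the job done as asked, in the order asked, and still so for the second after the job is handed in, while the arm keeps its last pose, push and grip.
It also fails if it takes over 61 s, if anything falls off the work surface, if the arm or the gripper's body presses on something with over 40 N, if the wrist force passes 120 N, or if a joint passes its speed limit or range.

## Working session

There is one attempt and no reset: what is moved stays moved. The work goes in short steps, Python scripts to look and compute and a shell command to move; the robot and the scene stay as the last step left them, time stands still between calls to the robot, and variables do not carry over. Pictures are saved under pics/ and viewed, and the job is handed in when it is done.

```bash
ls; mkdir -p pics; python3 - <<'E'
from plant import *
import cv2,numpy as np
for n in ("side","top"):
    im=snapshot(n); cv2.imwrite(f"pics/{n}0.png",im[:,:,::-1]); 
    print(n,camera_info(n))
s=observe();print(s)
E
```

```text
pics
side {'fx': 553.8525303619507, 'fy': 553.8525303619507, 'cx': 317.1066702888997, 'cy': 240.56810223642884, 'dist': array([-0.04637735,  0.        ,  0.        ,  0.        ,  0.        ]), 'world_to_cam': array([[-0.64609663, -0.76303887,  0.01818885,  0.47557013],
       [ 0.58922359, -0.48348905,  0.64734373, -0.22238562],
       [-0.48515432,  0.4289639 ,  0.76198114, -1.29231453],
       [ 0.        ,  0.        ,  0.        ,  1.        ]])}
top {'fx': 604.1077852210225, 'fy': 604.1077852210225, 'cx': 321.82496211128836, 'cy': 225.3870488464494, 'dist': array([0.05743656, 0.        , 0.        , 0.        , 0.        ]), 'world_to_cam': array([[-0.00381452, -0.99998739,  0.00326504,  0.20903055],
       [ 0.99817069, -0.00361054,  0.06035091, -0.50649858],
       [-0.06033836,  0.00348927,  0.99817188, -2.04735255],
       [ 0.        ,  0.        ,  0.        ,  1.        ]])}
{'time': 0.1, 'qpos': array([-1.35078544e+00,  1.16439930e-01,  1.44217610e+00, -4.46069151e-05,
        1.58399860e+00, -3.77875678e-02]), 'qvel': array([-5.92194828e-04, -1.15130737e-03, -2.55552383e-03,  3.61072689e-05,
        1.08537477e-03,  1.74397506e-03]), 'joint_torque': array([ 3.47204732e-03, -7.33662128e+01, -6.33785963e+01,  2.27821133e-06,
        5.19661888e-03,  3.06111906e-05]), 'tool_pos': array([ 0.17206367, -0.65261003,  0.30324855]), 'ee_rot': array([[ 9.66953753e-01,  2.54951699e-01, -2.66564031e-04],
       [ 2.54951838e-01, -9.66953249e-01,  9.87606531e-04],
       [-5.96299324e-06, -1.02293083e-03, -9.99999477e-01]]), 'wrist_force': array([-0.57552971, -0.32436779, -1.48850525]), 'wrist_torque': array([ 0.03656441,  0.05547663, -0.0513206 ]), 'width': 0.08521631277014334}
```

View pics/side0.png

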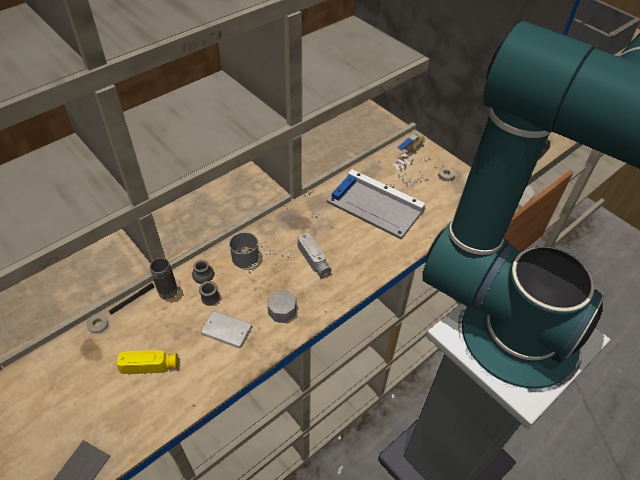

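View pics/top0.png

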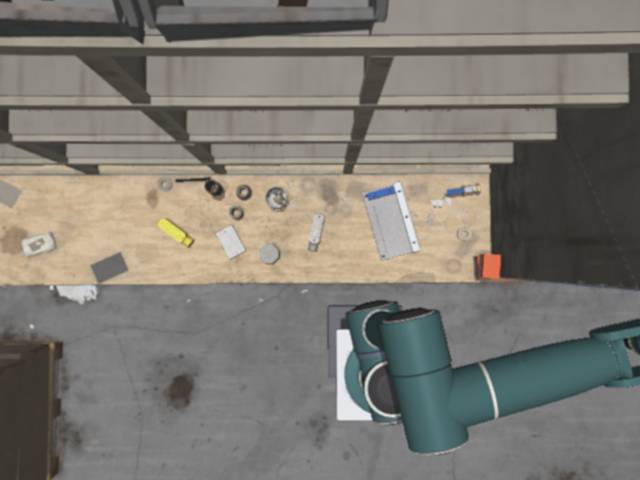

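```bash
python3 - <<'E'
import cv2
a=cv2.imread("pics/top0.png"); cv2.imwrite("pics/t_c.png",cv2.resize(a[165:285,290:450],None,fx=5,fy=5,interpolation=cv2.INTER_CUBIC))
a=cv2.imread("pics/side0.png"); cv2.imwrite("pics/s_c.png",cv2.resize(a[150:300,270:450],None,fx=4,fy=4,interpolation=cv2.INTER_CUBIC))
E
```

```text
(no output)
```

View pics/t_c.png

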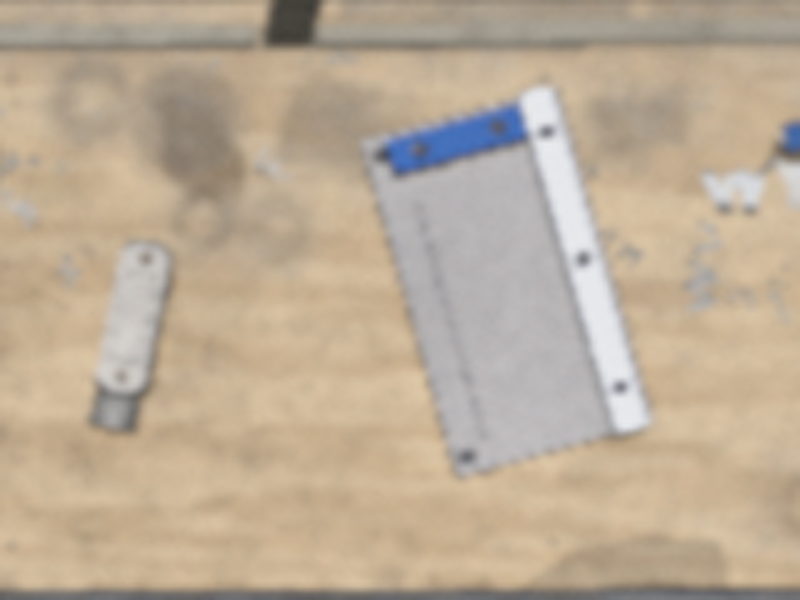

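View pics/s_c.png

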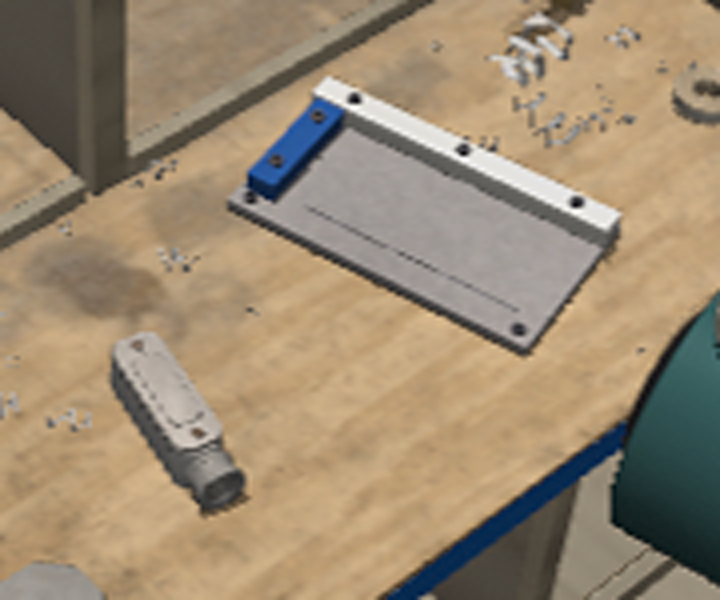

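```bash
cat > h.py <<'E'
import numpy as np, cv2
from plant import *
def ray(n,px):
    c=camera_info(n);K=np.array([[c['fx'],0,c['cx']],[0,c['fy'],c['cy']],[0,0,1]])
    p=cv2.undistortPoints(np.array(px,float).reshape(-1,1,2),K,c['dist']).reshape(-1,2)
    d=np.c_[p[:,0],-p[:,1],-np.ones(len(p))]
    W=c['world_to_cam'];R=W[:3,:3];return -R.T@W[:3,3], d@R
def onz(n,px,z):
    o,d=ray(n,px);return o+d*((z-o[2])/d[:,2])[:,None]
def proj(n,P):
    c=camera_info(n);K=np.array([[c['fx'],0,c['cx']],[0,c['fy'],c['cy']],[0,0,1]])
    W=c['world_to_cam'];q=np.atleast_2d(P)@W[:3,:3].T+W[:3,3];q=q*[1,-1,-1]
    return cv2.projectPoints(q.reshape(-1,1,3),np.zeros(3),np.zeros(3),K,c['dist'])[0].reshape(-1,2)
def big(m):
    cs,_=cv2.findContours(m.astype(np.uint8),cv2.RETR_EXTERNAL,cv2.CHAIN_APPROX_NONE)
    return max(cs,key=cv2.contourArea)
E
python3 - <<'E'
from h import *
np.set_printoptions(precision=4,suppress=True)
for n,roi in (("top",(165,285,360,430)),("side",(150,260,310,440))):
    im=cv2.imread(f"pics/{n}0.png")
    r0,r1,c0,c1=roi; f=4
    s=cv2.resize(im[r0:r1,c0:c1],None,fx=f,fy=f,interpolation=cv2.INTER_CUBIC).astype(int)
    full=lambda p:(np.array(p,float)+.5)/f-.5+[c0,r0]
    b,g,r=s[...,0],s[...,1],s[...,2]
    for name,m,z in (("fence",(b>195)&(r>195),.03),("stop",(b-r>60),.03)):
        c=big(cv2.morphologyEx(m.astype(np.uint8),cv2.MORPH_CLOSE,np.ones((25,25))))
        P=onz(n,full(c[:,0,:]),z)[:,:2]
        rc=cv2.minAreaRect((P*1000).astype(np.float32)); print(n,name,rc); print(cv2.boxPoints(rc))
for n,roi in (("top",(205,260,300,330)),("side",(228,282,290,336))):
    im=cv2.imread(f"pics/{n}0.png")
    r0,r1,c0,c1=roi; f=4
    s=cv2.resize(im[r0:r1,c0:c1],None,fx=f,fy=f,interpolation=cv2.INTER_CUBIC)
    full=lambda p:(np.array(p,float)+.5)/f-.5+[c0,r0]
    hs=cv2.cvtColor(s,cv2.COLOR_BGR2HSV)
    m=(hs[...,1]<60)&(hs[...,2]>140)   # cover
    m2=(hs[...,1]<60)
    for k,mm in (("cover",m),("all",m2)):
        mm=cv2.morphologyEx(mm.astype(np.uint8),cv2.MORPH_CLOSE,np.ones((9,9)))
        c=big(mm);P=onz(n,full(c[:,0,:]),.039 if k=="cover" else .03)[:,:2]
        rc=cv2.minAreaRect((P*1000).astype(np.float32)); print(n,k,rc);print(cv2.boxPoints(rc))
E
```

```text
top fence ((536.5504150390625, -79.28382110595703), (240.25096130371094, 23.968786239624023), 15.379244804382324)
[[ 417.5481  -99.5867]
 [ 423.9048 -122.6972]
 [ 655.5527  -58.981 ]
 [ 649.196   -35.8705]]
top stop ((617.6019897460938, 6.628498077392578), (22.354772567749023, 93.31851196289062), 15.477056503295898)
[[594.3788  48.6131]
 [619.281  -41.3215]
 [640.8252 -35.3561]
 [615.923   54.5785]]
side fence ((533.7716064453125, -80.37371826171875), (238.49459838867188, 21.023439407348633), 15.457805633544922)
[[ 416.0361 -102.0251]
 [ 421.6395 -122.288 ]
 [ 651.5071  -58.7224]
 [ 645.9037  -38.4594]]
side stop ((614.3543090820312, 4.793292999267578), (24.376977920532227, 96.52359771728516), 16.141660690307617)
[[589.2289  47.7639]
 [616.0637 -44.9545]
 [639.4797 -38.1773]
 [612.6449  54.541 ]]
top cover ((502.6145935058594, 224.077880859375), (54.11420822143555, 167.46961975097656), 69.42008209228516)
[[414.7126 228.1814]
 [571.4948 169.3136]
 [590.5166 219.9744]
 [433.7344 278.8422]]
top all ((503.0773010253906, 224.0069122314453), (54.41715621948242, 168.1620635986328), 69.60992431640625)
[[414.7849 227.7978]
 [572.4103 169.2085]
 [591.3698 220.216 ]
 [433.7443 278.8053]]
side cover ((480.97998046875, 228.83457946777344), (35.39763259887695, 127.13899230957031), 77.84393310546875)
[[415.1089 224.9188]
 [539.3972 198.1464]
 [546.851  232.7504]
 [422.5628 259.5227]]
side all ((477.3908996582031, 232.7382049560547), (48.92020797729492, 149.79563903808594), 77.84391021728516)
[[399.0218 224.5982]
 [545.4586 193.0549]
 [555.76   240.8782]
 [409.3232 272.4215]]
```

```bash
python3 - <<'E'
from h import *
np.set_printoptions(precision=4,suppress=True)
t=lambda p:(np.array(p,float)+.5)/5-.5+[290,165]
s=lambda p:(np.array(p,float)+.5)/4-.5+[270,150]
print(onz("top",t([[147,241],[122,395]]),.037)); print(onz("top",t([[113,432]]),.02))
# long sides of cover: left/right pairs
print("L",onz("top",t([[120,260],[98,375]]),.037),"R",onz("top",t([[171,270],[147,385]]),.037))
print("side screws",onz("side",s([[138,344],[198,433]]),.039)); print("top screws",onz("top",t([[146,259],[121,377]]),.039))
E
```

```text
[[0.5486 0.2166 0.037 ]
 [0.4445 0.2338 0.037 ]]
[[0.4199 0.2402 0.02  ]]
L [[0.5358 0.2349 0.037 ]
 [0.4581 0.25   0.037 ]] R [[0.5289 0.2005 0.037 ]
 [0.4512 0.217  0.037 ]]
side screws [[0.5336 0.2162 0.039 ]
 [0.4532 0.2339 0.039 ]]
top screws [[0.5363 0.2173 0.039 ]
 [0.4566 0.2345 0.039 ]]
```

```bash
python3 -m pendant '[[[0,50,0,0,0,0,100],[0,110,0,0,0,0,100],[0,170,0,0,0,0,100],[0,230,0,0,0,8,100],[8,283,0,0,0,17,100],[28,328,0,0,0,26,100],[63,368,0,0,0,36,100],[103,408,0,0,0,46,100],[138,448,0,0,0,56,100],[168,493,0,0,0,66,100],[193,543,0,0,0,76,100]]]'
```

```text
time: 1.48
tool_pos: [0.3657, -0.108, 0.3037]
ee_rot: [[-0.019, 1.0, 0.0], [1.0, 0.019, -0.0], [-0.0, 0.0, -1.0]]
wrist_force: [0.0, -0.1, 0.2]
width: 0.0851
```

```bash
python3 -m pendant '[[[20,50,0,0,0,10,100],[35,100,0,0,0,20,100],[50,150,0,0,0,30,100],[65,200,0,0,0,40,100],[80,250,-20,0,0,50,100],[100,295,-50,0,0,60,100],[119,338,-80,0,0,70,100],[119,338,-110,0,0,77,100],[119,338,-110,0,0,77,100]]]'
python3 - <<'E'
from h import *
for n in ("side","top"):
    im=snapshot(n)[:,:,::-1]; 
    c=im[120:300,220:440] if n=="side" else im[160:300,270:450]
    cv2.imwrite(f"pics/{n}1.png",cv2.resize(c,None,fx=3.5,fy=3.5,interpolation=cv2.INTER_CUBIC))
s=observe();print(s['tool_pos'],s['ee_rot'],s['qpos'])
E
```

```text
time: 2.6
tool_pos: [0.4832, 0.2283, 0.1915]
ee_rot: [[-0.977, 0.212, -0.004], [0.212, 0.977, -0.002], [0.004, -0.003, -1.0]]
wrist_force: [-0.2, 0.3, 0.2]
width: 0.085
[0.48417455 0.22808655 0.19483145] [[-9.76588499e-01  2.15115718e-01  3.63104476e-04]
 [ 2.15115771e-01  9.76588548e-01  1.15951433e-04]
 [-3.29660697e-04  1.91346335e-04 -9.99999927e-01]] [ 3.92597738e-01 -1.40540007e-01  1.87409147e+00 -3.22181789e-05
  1.40766135e+00 -9.61383007e-01]
```

View pics/side1.png

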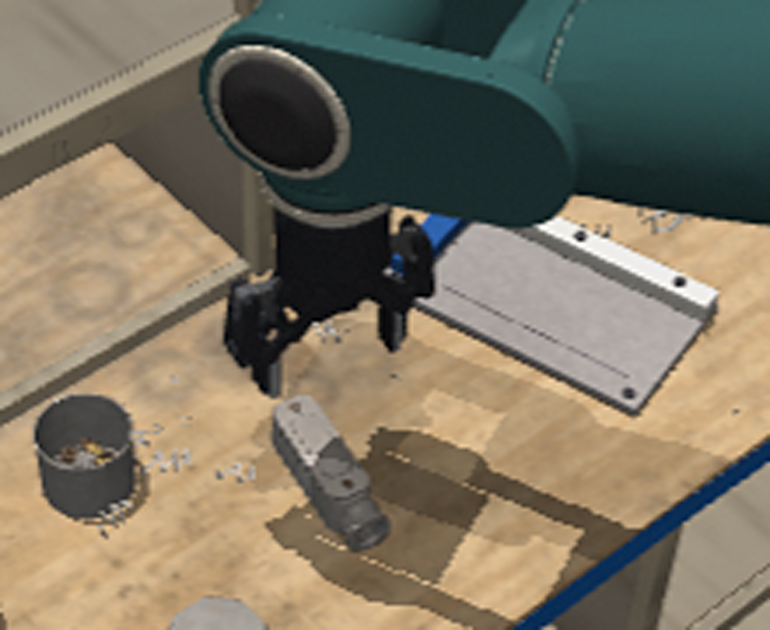

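View pics/top1.png

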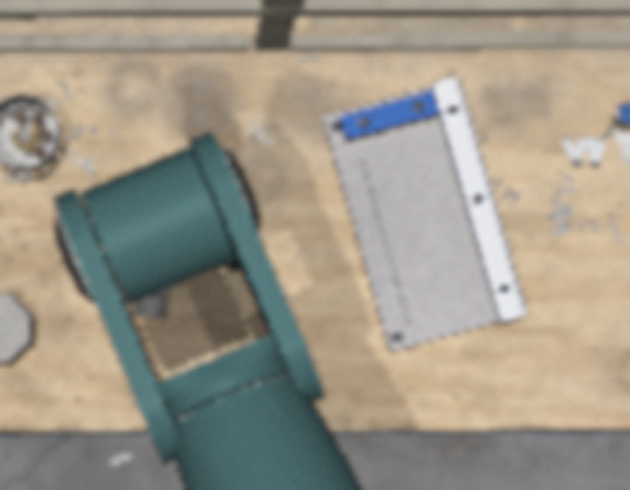

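```bash
python3 - <<'E'
from h import *
np.set_printoptions(precision=3,suppress=True)
s=observe();T=s['tool_pos'];R=s['ee_rot']
for d in (.055,.06,.067,.073,.08):
  for y in (.05,-.05):
    print(d,y,(proj("side",T+R@np.array([0,y,d]))[0]-[220,120])*3.5)
# divider front edge
b=onz("side",[[296,194]],.03)[0];print("div foot",b)
for z in (.03,.1,.2,.3,.4,.5): print(z,proj("side",[b[0],b[1],z]),proj("top",[b[0],b[1],z]))
E
```

```text
0.055 0.05 [261.317 383.6  ]
0.055 -0.05 [391.192 334.505]
0.06 0.05 [261.408 388.496]
0.06 -0.05 [390.913 339.425]
0.067 0.05 [261.535 395.303]
0.067 -0.05 [390.525 346.266]
0.073 0.05 [261.643 401.094]
0.073 -0.05 [390.196 352.088]
0.08 0.05 [261.768 407.8  ]
0.08 -0.05 [389.813 358.83 ]
div foot [0.672 0.132 0.03 ]
0.03 [[296. 194.]] [[343.824 176.676]]
0.1 [[295.723 175.464]] [[344.668 173.677]]
0.2 [[295.297 146.592]] [[345.982 169.005]]
0.3 [[294.829 114.507]] [[347.444 163.811]]
0.4 [[294.315  78.676]] [[349.079 158.   ]]
0.5 [[293.747  38.455]] [[350.921 151.456]]
```

```bash
python3 -m pendant '[[[0,0,-40,0,0,0,100],[0,0,-80,0,0,0,100],[0,0,-102,0,0,0,100],[0,0,-102,0,0,0,100],[0,0,-102,0,0,0,60],[0,0,-102,0,0,0,20],[0,0,-102,0,0,0,20],[0,0,-102,0,0,0,20],[0,0,-102,0,0,0,20],[0,0,-102,0,0,0,20]]]' 50
python3 - <<'E'
from h import *
im=snapshot("side")[:,:,::-1]; c=im[170:300,250:380]
cv2.imwrite("pics/side2.png",cv2.resize(c,None,fx=4.5,fy=4.5,interpolation=cv2.INTER_CUBIC))
E
```

```text
time: 3.95
tool_pos: [0.4845, 0.2284, 0.0931]
ee_rot: [[-0.977, 0.212, 0.001], [0.212, 0.977, 0.0], [-0.001, 0.001, -1.0]]
wrist_force: [-1.2, -2.3, 7.5]
width: 0.0329
```

View pics/side2.png

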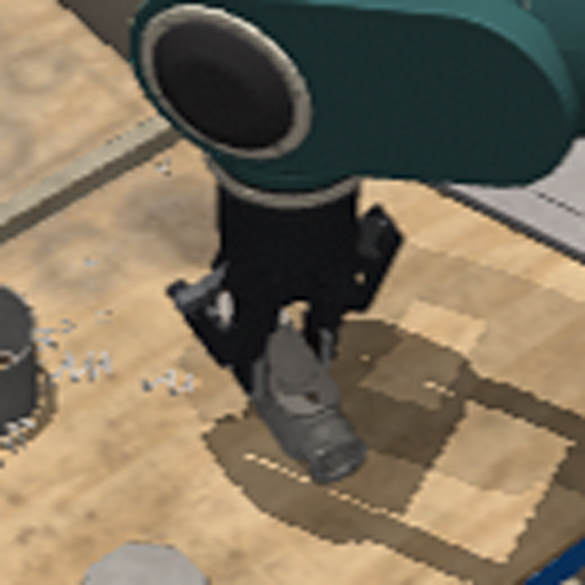

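```bash
python3 -m pendant '[[[0,0,10,0,0,0,20],[0,0,30,0,0,0,20],[0,0,60,0,0,0,20],[0,0,80,0,0,0,20],[0,0,80,0,0,0,20],[0,0,80,0,0,0,20]]]' 60
python3 - <<'E'
from h import *
im=snapshot("side")[:,:,::-1]; c=im[150:280,250:380]
cv2.imwrite("pics/side3.png",cv2.resize(c,None,fx=4.5,fy=4.5,interpolation=cv2.INTER_CUBIC))
E
```

```text
time: 4.75
tool_pos: [0.4838, 0.2282, 0.171]
ee_rot: [[-0.977, 0.212, -0.001], [0.212, 0.977, -0.0], [0.001, -0.001, -1.0]]
wrist_force: [-0.4, 0.4, -3.4]
width: 0.0329
```

View pics/side3.png

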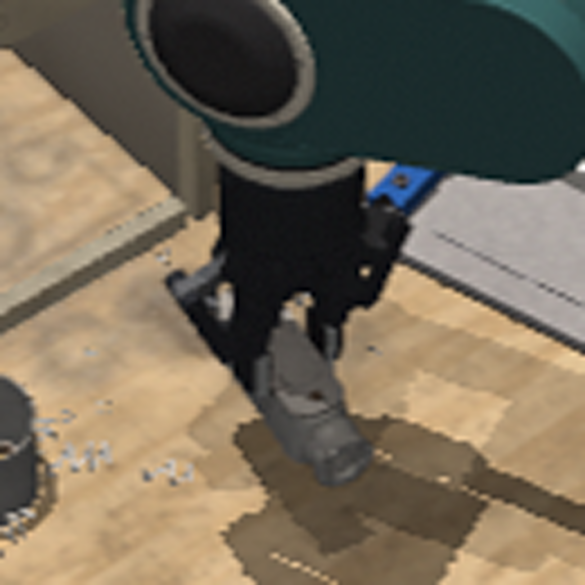

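```bash
python3 -m pendant '[[[5,-30,0,0,0,3,20],[15,-75,0,0,0,8,20],[28,-120,0,0,0,14,20],[40,-165,0,0,0,20,20],[50,-210,0,0,0,25,20],[57,-250,0,0,0,27.6,20],[60.5,-271,0,0,0,27.6,20],[60.5,-271,-30,0,0,27.6,20],[60.5,-271,-45,0,0,27.6,20],[60.5,-271,-50,0,0,27.6,20],[60.5,-271,-50,0,0,27.6,20]]]'
python3 - <<'E'
from h import *
for n in ("side","top"):
    im=snapshot(n)[:,:,::-1]; 
    c=im[120:270,300:450] if n=="side" else im[160:300,320:460]
    cv2.imwrite(f"pics/{n}4.png",cv2.resize(c,None,fx=4,fy=4,interpolation=cv2.INTER_CUBIC))
s=observe();print(s['tool_pos'],s['ee_rot'],s['wrist_force'])
E
```

```text
time: 6.18
tool_pos: [0.5446, -0.0424, 0.122]
ee_rot: [[-0.964, -0.266, -0.0], [-0.266, 0.964, 0.0], [0.0, 0.0, -1.0]]
wrist_force: [-0.8, 0.7, -1.7]
width: 0.0329
[ 0.54491412 -0.0425142   0.12269437] [[-9.64126452e-01 -2.65441562e-01  9.80534513e-04]
 [-2.65441774e-01  9.64126888e-01 -8.98423459e-05]
 [-9.21511796e-04 -3.46894202e-04 -9.99999515e-01]] [ 0.25843234  0.61593611 -1.97164395]
```

View pics/side4.png

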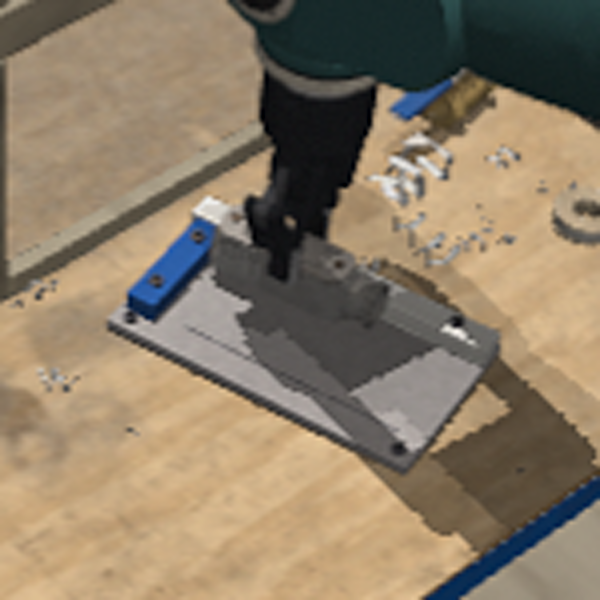

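View pics/top4.png

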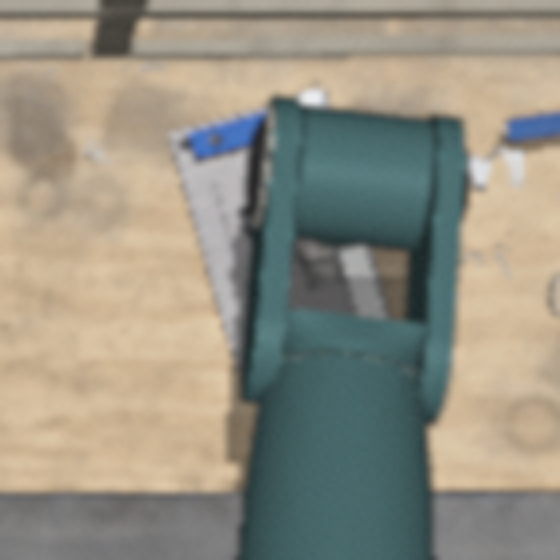

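```bash
python3 -m pendant '[[[0,0,-8,0,0,0,20],[0,0,-13,0,0,0,20],[0,0,-16,0,0,0,20],[0,0,-17,0,0,0,20],[0,0,-17,0,0,0,20],[0,0,-17,0,0,0,20]]]'
python3 - <<'E'
from h import *
im=snapshot("side")[:,:,::-1]; c=im[150:250,310:440]
cv2.imwrite("pics/side5.png",cv2.resize(c,None,fx=5.5,fy=5.5,interpolation=cv2.INTER_CUBIC))
E
```

```text
time: 7.02
tool_pos: [0.5447, -0.0427, 0.1053]
ee_rot: [[-0.964, -0.265, 0.001], [-0.265, 0.964, -0.0], [-0.001, -0.0, -1.0]]
wrist_force: [-1.0, 0.1, 3.4]
width: 0.0327
```

View pics/side5.png

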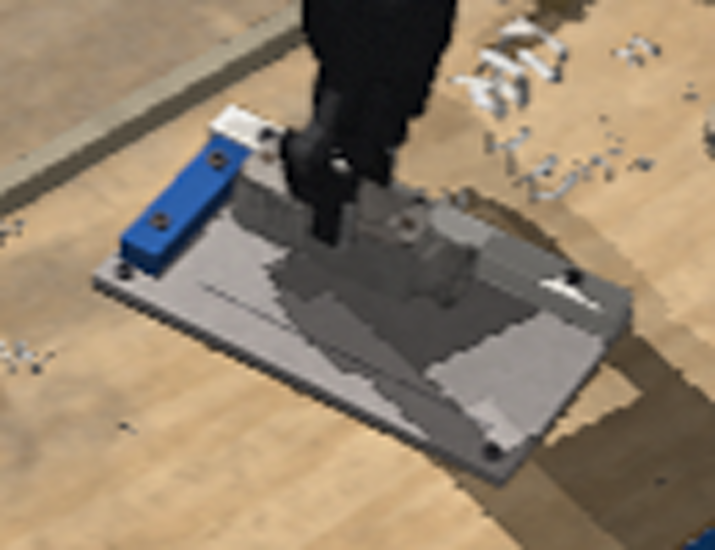

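```bash
python3 -m pendant '[[[1,0.3,0.5,0,0,0,20],[2,0.6,0.5,0,0,0,20],[3,0.8,0.5,0,0,0,20],[4,1.1,0.5,0,0,0,20],[4,1.1,0.5,0,0,0,20]]]'; python3 -m pendant '[[[1,0.3,0,0,0,0,20],[2,0.6,0,0,0,0,20],[2,0.6,0,0,0,0,20]]]'
```

```text
time: 7.7
tool_pos: [0.5486, -0.0416, 0.1053]
ee_rot: [[-0.964, -0.265, -0.0], [-0.265, 0.964, -0.0], [0.0, 0.0, -1.0]]
wrist_force: [0.0, 0.4, -1.4]
width: 0.0324
time: 8.07
tool_pos: [0.5494, -0.0414, 0.1053]
ee_rot: [[-0.964, -0.265, -0.004], [-0.265, 0.964, -0.001], [0.004, 0.0, -1.0]]
wrist_force: [-17.4, -4.1, 8.1]
width: 0.0324
```

```bash
python3 -m pendant '[[[-1,-0.3,0,0,0,0,20],[-0.6,-1.2,0,0,0,0,20],[-0.3,-2.2,0,0,0,0,20],[-0.1,-3.2,0,0,0,0,20],[-0.1,-3.2,0,0,0,0,20]]]'
```

```text
time: 8.7
tool_pos: [0.5498, -0.0439, 0.1053]
ee_rot: [[-0.964, -0.265, -0.002], [-0.265, 0.964, 0.001], [0.002, 0.001, -1.0]]
wrist_force: [-9.4, 3.7, 5.0]
width: 0.0326
```

```bash
python3 -m pendant '[[[0.3,-1,0,0,0,0,20],[0.5,-2,0,0,0,0,20],[0.5,-2,0,0,0,0,20]]]'
```

```text
time: 9.07
tool_pos: [0.55, -0.0446, 0.1053]
ee_rot: [[-0.964, -0.265, -0.003], [-0.265, 0.964, 0.004], [0.002, 0.005, -1.0]]
wrist_force: [-13.4, 17.8, 9.5]
width: 0.0326
```

```bash
python3 -m pendant '[[[-0.5,1.2,0,0,0,0,20],[-0.5,1.2,0,0,0,0,60],[-0.5,1.2,0,0,0,0,80],[-0.5,1.2,0,0,0,0,80],[-0.5,1.2,0,0,0,0,80],[-0.5,1.2,20,0,0,0,80],[-0.5,1.2,60,0,0,0,80],[-0.5,1.2,100,0,0,0,80],[-15,50,120,0,0,0,80],[-30,100,130,0,0,0,80],[-40,150,130,0,0,0,80],[-40,150,130,0,0,0,80]]]'
python3 - <<'E'
from h import *
for n in ("side","top"):
    im=snapshot(n)[:,:,::-1]; cv2.imwrite(f"pics/{n}6f.png",im)
    c=im[150:250,310:440] if n=="side" else im[165:285,340:440]
    cv2.imwrite(f"pics/{n}6.png",cv2.resize(c,None,fx=5,fy=5,interpolation=cv2.INTER_CUBIC))
s=observe();print(s['tool_pos'],s['ee_rot'],s['qpos'],s['wrist_force'])
E
```

```text
time: 10.58
tool_pos: [0.5103, 0.1063, 0.2373]
ee_rot: [[-0.963, -0.268, 0.002], [-0.268, 0.963, 0.001], [-0.002, 0.0, -1.0]]
wrist_force: [0.6, -1.1, 0.2]
width: 0.0682
[0.51095737 0.10400275 0.23657698] [[-9.63907397e-01 -2.66235082e-01  1.18821711e-03]
 [-2.66235361e-01  9.63908049e-01 -8.05339528e-05]
 [-1.12389108e-03 -3.93972685e-04 -9.99999291e-01]] [ 1.51986868e-01 -1.97930132e-01  1.85516611e+00 -2.60503419e-04
  1.48319436e+00 -1.68827208e+00] [ 0.29835263 -0.22824349 -0.05478969]
```

View pics/side6.png

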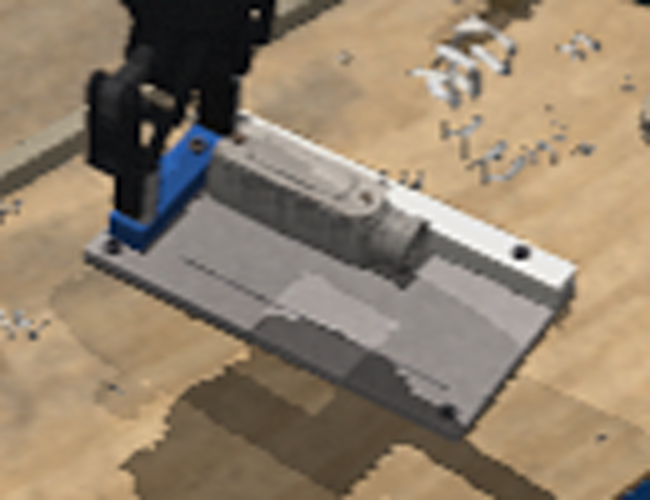

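View pics/top6.png

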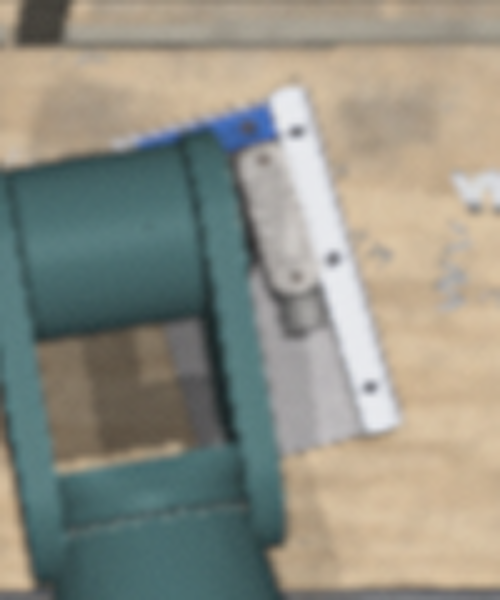

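```bash
cat > r.py <<'E'
from h import *
from scipy.spatial.transform import Rotation as Ro
np.set_printoptions(precision=2,suppress=True)
a=np.radians(15.4);jx=np.array([np.cos(a),np.sin(a),0]);jy=np.array([-np.sin(a),np.cos(a),0]);zw=np.array([0,0,1.])
O=np.array([.5216,-.0306,0])
E
python3 - <<'E'
from r import *
t=np.radians(45);z=-np.sin(t)*jy-np.cos(t)*zw
Rt=np.c_[np.cross(jx,z),jx,z]
s=observe();v=Ro.from_matrix(Rt@s['ee_rot'].T).as_rotvec(degrees=True);print(v,np.linalg.norm(v))
for j in ((30,46.6,97.6),(30,75,126),(30,90,160)):
    P=O+(j[0]*jx+j[1]*jy+j[2]*zw)/1000; print(j,P*1000,(P-s['tool_pos'])*1000)
E
```

```text
[-24.5  -43.22 -84.97] 98.42483643196292
(30, 46.6, 97.6) [538.15  22.29  97.6 ] [  27.19  -81.71 -138.98]
(30, 75, 126) [530.61  49.67 126.  ] [  19.65  -54.33 -110.58]
(30, 90, 160) [526.62  64.14 160.  ] [ 15.67 -39.87 -76.58]
```

```bash
python3 -m pendant '[[[0,0,5,-2.5,-4.3,-8.5,80],[0,0,10,-4.9,-8.6,-17,40],[0,0,10,-7.3,-13,-25.5,0],[0,0,10,-9.8,-17.3,-34,0],[0,0,10,-12.2,-21.6,-42.5,0],[0,0,10,-14.7,-25.9,-51,0],[0,0,10,-17.1,-30.2,-59.5,0],[0,0,10,-19.6,-34.6,-68,0],[0,0,10,-22,-38.9,-76.5,0],[0,0,10,-24.5,-43.2,-85,0],[0,0,10,-24.5,-43.2,-85,0],[0,0,10,-24.5,-43.2,-85,0],[0,0,10,-24.5,-43.2,-85,0]]]'
python3 - <<'E'
from r import *
for n in ("side","top"):
    im=snapshot(n)[:,:,::-1]; cv2.imwrite(f"pics/{n}7f.png",im)
    c=im[80:250,260:440] if n=="side" else im[165:285,320:440]
    cv2.imwrite(f"pics/{n}7.png",cv2.resize(c,None,fx=4,fy=4,interpolation=cv2.INTER_CUBIC))
s=observe();print(s['tool_pos']*1000,s['ee_rot'],s['qpos'],s['wrist_force'],s['width'])
tip=s['tool_pos']+.073*s['ee_rot'][:,2]
print("tip px",(proj("side",tip)-[260,80])*4)
E
```

```text
time: 12.3
tool_pos: [0.511, 0.1033, 0.2459]
ee_rot: [[-0.188, 0.964, 0.188], [0.684, 0.266, -0.68], [-0.705, 0.001, -0.709]]
wrist_force: [-1.0, 0.2, 0.3]
width: -0.0
[510.95 103.49 245.78] [[-0.19  0.96  0.19]
 [ 0.68  0.27 -0.68]
 [-0.71  0.   -0.71]] [ 0.44 -0.14  1.89 -0.77  1.56  0.25] [ 0.29 -0.04  0.56] 2.0487943963882066e-05
tip px [[387.7  342.55]]
```

View pics/side7.png

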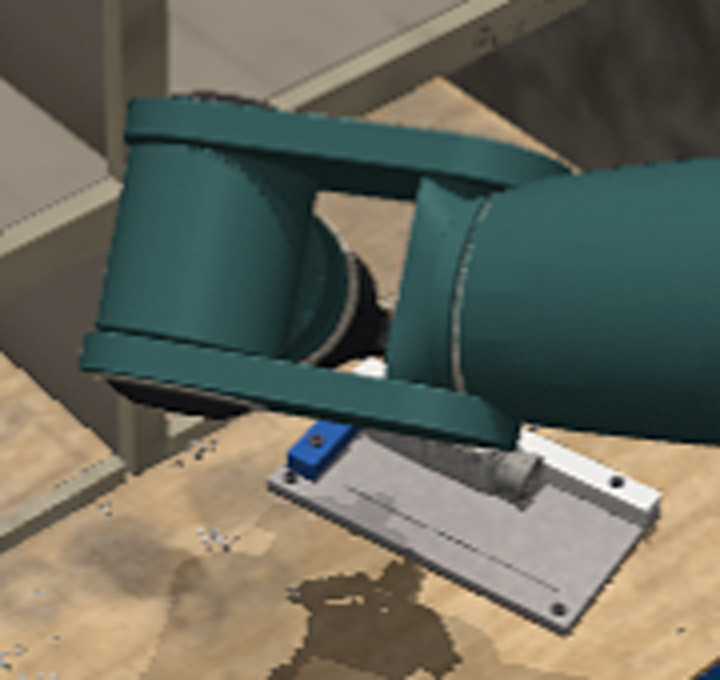

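View pics/top7.png

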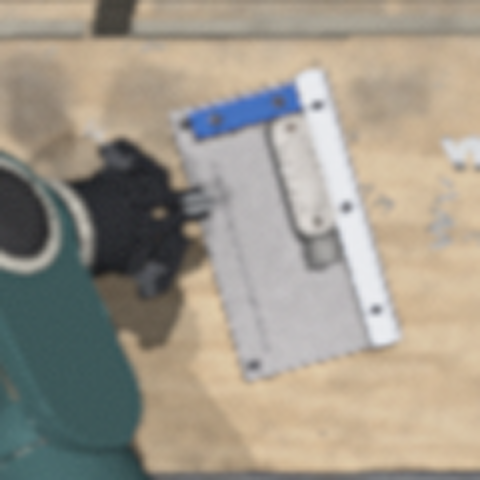

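```bash
python3 -m pendant '[[[4,-10,-25,0,0,0,0],[8,-22,-55,0,0,0,0],[13,-36,-85,0,0,0,0],[18,-48,-110,0,0,0,0],[20,-54,-120,0,0,0,0],[20,-54,-120,0,0,0,0],[20,-54,-120,0,0,0,0]]]'
python3 - <<'E'
from r import *
for n in ("side","top"):
    im=snapshot(n)[:,:,::-1]; cv2.imwrite(f"pics/{n}8f.png",im)
    c=im[80:250,260:440] if n=="side" else im[165:285,320:440]
    cv2.imwrite(f"pics/{n}8.png",cv2.resize(c,None,fx=4,fy=4,interpolation=cv2.INTER_CUBIC))
s=observe();print(s['tool_pos']*1000,s['wrist_force'])
T=s['tool_pos'];tip=T+.073*s['ee_rot'][:,2]
d=(tip-O)*1000;print("tip jig",d@jx,d@jy,d[2])
E
```

```text
time: 13.28
tool_pos: [0.5313, 0.0502, 0.1266]
ee_rot: [[-0.186, 0.964, 0.189], [0.683, 0.265, -0.68], [-0.706, 0.003, -0.708]]
wrist_force: [-0.6, -0.1, 0.1]
width: -0.0
[531.27  50.23 126.42] [0.46 0.54 0.24]
tip jig 30.89371526023346 23.819782890193306 74.72542799984805
```

View pics/side8.png

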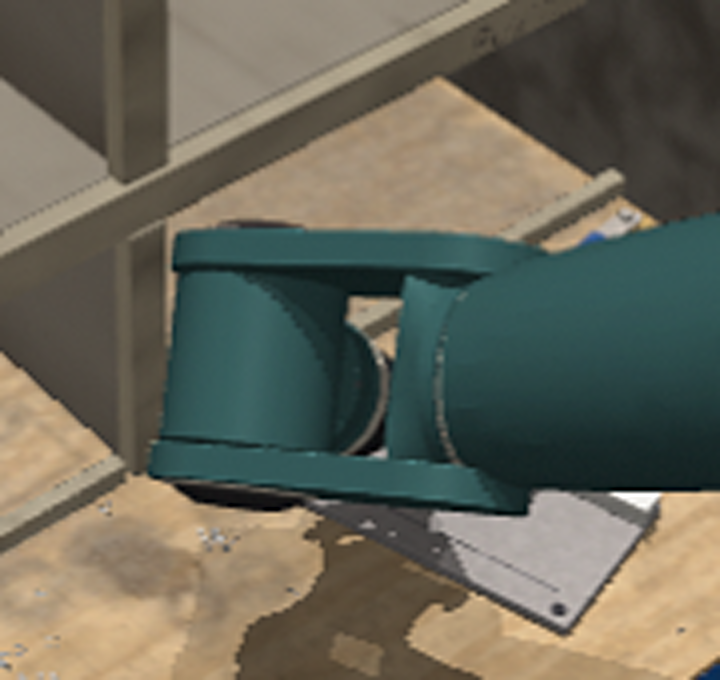

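View pics/top8.png

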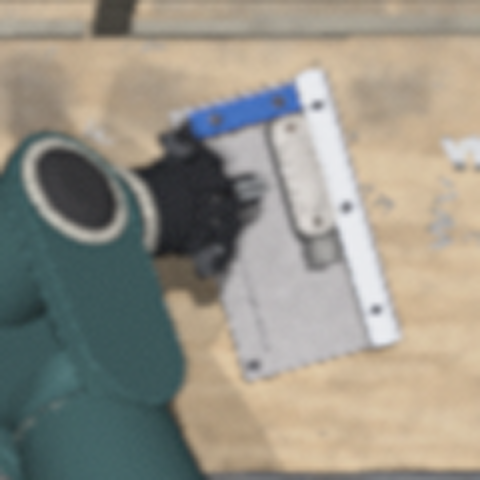

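```bash
python3 -m pendant '[[[2,-7,-7.3,0,0,0,0],[4,-14.2,-14.8,0,0,0,0],[5.7,-20,-21,0,0,0,0],[6.4,-23,-24,0,0,0,0],[6.4,-23,-24,0,0,0,0],[6.4,-23,-24,0,0,0,0]]]'; python3 -m pendant '[[[0.4,-1.4,-1.4,0,0,0,0],[0.8,-2.7,-2.8,0,0,0,0],[0.8,-2.7,-2.8,0,0,0,0]]]'
```

```text
time: 14.12
tool_pos: [0.5375, 0.0269, 0.1016]
ee_rot: [[-0.186, 0.964, 0.188], [0.683, 0.264, -0.681], [-0.706, 0.002, -0.708]]
wrist_force: [0.6, -0.9, 0.2]
width: -0.0001
time: 14.5
tool_pos: [0.5381, 0.024, 0.0985]
ee_rot: [[-0.186, 0.964, 0.187], [0.683, 0.264, -0.681], [-0.706, 0.001, -0.708]]
wrist_force: [-0.2, 0.1, -0.5]
width: 0.0001
```

```bash
python3 -m pendant '[[[0.2,-0.7,-0.7,0,0,0,0],[0.2,-0.7,-0.7,0,0,0,0]]]'; python3 -m pendant '[[[0.2,-0.7,-0.7,0,0,0,0],[0.2,-0.7,-0.7,0,0,0,0]]]'; python3 -m pendant '[[[0.2,-0.7,-0.7,0,0,0,0],[0.2,-0.7,-0.7,0,0,0,0]]]'
```

```text
time: 14.75
tool_pos: [0.5384, 0.0234, 0.0979]
ee_rot: [[-0.186, 0.964, 0.188], [0.683, 0.264, -0.681], [-0.706, 0.001, -0.708]]
wrist_force: [0.3, 0.5, -0.2]
width: -0.0002
time: 15.0
tool_pos: [0.5387, 0.0227, 0.0974]
ee_rot: [[-0.186, 0.964, 0.188], [0.683, 0.264, -0.681], [-0.706, 0.001, -0.708]]
wrist_force: [-0.6, 1.0, 1.9]
width: -0.0002
time: 15.25
tool_pos: [0.5389, 0.0224, 0.0971]
ee_rot: [[-0.186, 0.964, 0.188], [0.683, 0.264, -0.681], [-0.706, 0.002, -0.708]]
wrist_force: [-6.3, 8.1, 9.6]
width: 0.0
```

```bash
python3 -m pendant '[[[0.8,-0.1,-0.3,0,0,0,0],[1.2,-0.1,-0.3,0,0,0,0],[1.2,-0.1,-0.3,0,0,0,0]]]'; python3 -m pendant '[[[0.2,-0.7,-0.7,0,0,0,0],[0.2,-0.7,-0.7,0,0,0,0]]]'
```

```text
time: 15.62
tool_pos: [0.5396, 0.0223, 0.097]
ee_rot: [[-0.186, 0.965, 0.186], [0.683, 0.263, -0.681], [-0.706, 0.001, -0.708]]
wrist_force: [-17.6, 14.3, 17.8]
width: -0.0001
time: 15.88
tool_pos: [0.5398, 0.022, 0.0969]
ee_rot: [[-0.185, 0.965, 0.187], [0.684, 0.263, -0.681], [-0.706, 0.001, -0.708]]
wrist_force: [-24.8, 21.8, 26.0]
width: 0.0001
```

```bash
python3 - <<'E'
from r import *
im=snapshot("top")[:,:,::-1]; cv2.imwrite("pics/top9f.png",im)
cv2.imwrite("pics/top9.png",cv2.resize(im[175:265,360:430],None,fx=8,fy=6.6,interpolation=cv2.INTER_CUBIC))
s=observe();f=s['wrist_force'];print(f@jx,f@jy,f[2])
E
```

```text
-18.60620999574861 27.042671092950233 27.419767699496802
```

View pics/top9.png

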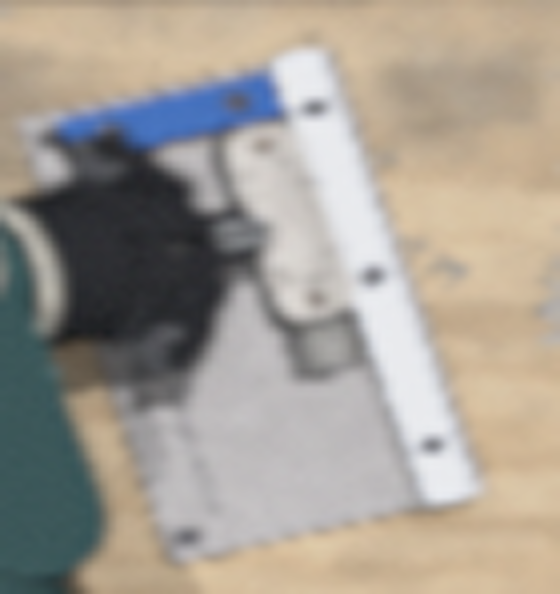

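```bash
python3 -m pendant '[[[-0.3,-0.2,-0.1,0,0,0,0],[-0.3,-0.2,-0.1,0,0,0,0],[-0.3,-0.2,-0.1,0,0,0,0],[-0.3,-0.2,-0.1,0,0,0,0],[-0.3,-0.2,-0.1,0,0,0,0],[-0.3,-0.2,-0.1,0,0,0,0],[-0.3,-0.2,-0.1,0,0,0,0],[-0.3,-0.2,-0.1,0,0,0,0]]]'
python3 - <<'E'
from r import *
im=snapshot("top")[:,:,::-1]; cv2.imwrite("pics/top10f.png",im)
cv2.imwrite("pics/top10.png",cv2.resize(im[175:265,360:430],None,fx=6.5,fy=6.5,interpolation=cv2.INTER_CUBIC))
s2=snapshot("side")[:,:,::-1]; cv2.imwrite("pics/side10f.png",s2)
s=observe();f=s['wrist_force'];print(s['time'],f@jx,f@jy,f[2],s['tool_pos'])
t=lambda p:np.array([[a/8+360,b/6.6+175] for a,b in p])-.45
S=onz("top",t([[265,146],[318,298]]),.051);
d=(S-O)*1000;print("screws jig",d@jx,d@jy,np.degrees(np.arctan2(*(S[0]-S[1])[[1,0]])))
E
```

```text
time: 16.92
tool_pos: [0.5397, 0.022, 0.097]
ee_rot: [[-0.185, 0.965, 0.187], [0.684, 0.263, -0.681], [-0.706, 0.002, -0.708]]
wrist_force: [-23.8, 22.5, 26.5]
width: -0.0002
17.025 -16.82632850222689 27.893118724673755 26.858640757807528 [0.54 0.02 0.1 ]
screws jig [76.32 -4.26] [-21.73 -21.71] 15.38535036769532
```

View pics/top10.png

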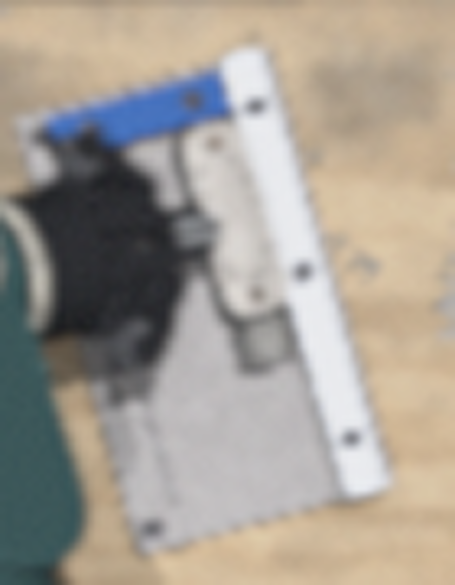

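View pics/side10f.png

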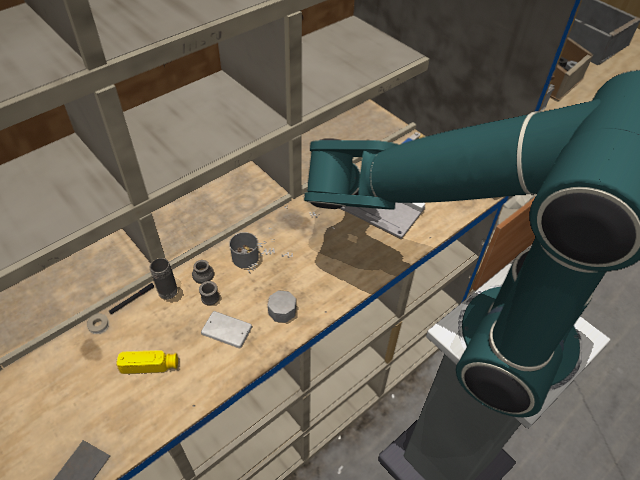

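```bash
python3 -c "
from plant import *
print(finish_job())"
```

```text
the job is handed in; nothing more can be done
None
```

The conduit body is flat on the bed against the fence, closed end at the stop. The shut fingertips are holding it there with a 45° push, and I handed the job in at about 17 s. I laid it against the stop and fence with the gripper, opened the fingers and moved clear, then came back to push on its upper edge.

Last checks:
- **Push:** it was steady for the last second at about 28 N into the fence, 27 N down onto the bed and 17 N towards the stop. That is about 42 N in total through the fingertips. I took the 40 N limit to cover the arm and gripper body, not the tips.
- **Squareness:** the two cover screws lie at -21.7 mm across the jig, where -22 mm is ideal. The line between them is at 15.4°, the same as the fence.
- **Stop contact:** I know this from force, not sight. The gripper met firm resistance when sliding the piece against the stop, and the 17 N slightly exceeds the roughly 16 N that friction alone could carry. The camera can't resolve a gap under about 1–2 mm.
- **Flatness:** the final side picture doesn't show this, because the arm hides the piece there.
- **Other items:** the octagon box and cup look unmoved in the final side picture. The tape roll is hidden by the arm there; the arm never went near it.

One reading disagreed: the grip closed to 33 mm on a 36 mm wide piece. I put this down to tapered walls; the lift and placing were normal.

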